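# Snap the pivot clip home with the fork tool

### The arm

A 6-joint arm with a two-finger parallel gripper is mounted at the origin on a cart in front of the work surface, level with it; the furniture and walls round the work are solid. World frame = base frame: x ahead of the robot, y to its left, z up, the work surface at z = 0. Lengths are in mm, angles in degrees, forces in N, time in s.
With the tool pointing down it reaches from about 300 to 850 mm from the base axis. Payload 4.2 kg.
Tool frame: the origin (TCP) lies at the very end of the fingers, on their centre line; the grasp point (between the pads) lies 19 mm behind it; z points along the fingers, y is the line along which they close (so a half turn about z gives the same grasp; the last joint's range is limited). The gripper opens to 91 mm and grips with 3 to 60 N. Pads are 32 mm wide; open, the fingers measure 118 mm over their backs; the gripper's body (76 mm by 178 mm) begins 60 mm behind the grasp point.
Start: joints at [63.999, 18.312, 89.639, -0, 72.044, -1.146], TCP at [241.689, 521.756, 213.976] pointing down, gripper open.
Joint ranges: [-177.97, 177.97], [-48.28, 115.42], [12.27, 149.76], [-77.06, 257.06], [2.81, 150.46], [-146.56, 146.56]. Speed limits (degrees/s): [147.25, 147.25, 180, 180, 180, 180].

### API

Orientations are given as [roll, pitch, yaw] about the fixed x, y, z axes, in that order (R = Rz(yaw) Ry(pitch) Rx(roll)).
In Python, from workcell import * gives the robot as it stands.
- The arm moves only by the tool move_arm, never from a script. Its argument "motion" is a list of rows, each a list of 3 entries, a list of its own where there are three numbers: the finger opening in mm, from 0 to 91.2, then the shift along the world's x, y, z in units of 25 mm (1.0 is 25 mm), then the turn, a rotation vector about the world's x, y, z in units of 4 degrees (1.0 is 4 degrees). In form: [[grip, [x, y, z], [ax, ay, az]], ...]. A call has 1 to 20 rows; each row shifts and turns the commanded pose from where the row before left it; what a row does not reach is not made up. A row lasts 1/12 s, in which the tool goes at most 41.7 mm and 7.16 degrees, less where a joint would pass 70% of its speed; a pose out of reach is approached as far as the arm can. A call with a number of a shift or a turn outside -1 to 1 is refused whole. A call with a gripper value outside its range is refused whole. The fingers move at their own pace and stop on an object; "grip_force" is the grip in N (left out, the last holds). Time passes only in rows, so rows that do not move let the fingers close. It gives the time, the measured TCP pose, the force, the opening and the grip force at its end, in the units of the state.
- state(): the state, without advancing time (a new reading comes with each control period).
- grab_frame(name): name is "scene" or "top" or "wrist"; returns the picture (420x560x3 uint8, blue, green, red); there is no depth.
- camera_info(name): a dict with "fx", "fy", "cx", "cy" (pixels), "rvec" (rotation vector, rad) and "tvec" (3), from world to camera coordinates, as OpenCV has them. Camera axes: x right, y down, z forward; pixel columns grow to the right and rows downward; lengths in mm; the calibration is good to about 2 mm. A picture is of the moment at which its call begins: read the wrist's pose just before it. camera_info takes no time and is no camera call; for the wrist camera it gives the pose at the moment of the call.
- job_done(): hands the job in; it is judged then, once.
The state is a dict: "time_s": time; "qpos": joint angles; "qvel": joint speeds; "effort": joint torques, N m; "ee_pos": TCP position; "ee_rot": TCP orientation; "force": force on the tool from outside, world axes, zero at the start; "torque": the same for the moment, N m; "gripper_width": finger opening in mm; "gripper_force": force on a finger pad.
Only numpy, scipy, OpenCV 4.12 (cv2) and the standard library are available. Lean on these libraries where they do the work, as an engineer would, in place of code of your own. Each camera call takes 0.05 s, during which the arm holds its last target. There are 200 camera calls.

### The job

Take the fork tool with the green handle from its grey rest and use it to push the brass split clip up the sloping guide, under the red gate bar, until it snaps into the groove of the steel pivot pin. Push the clip only with the tool, never with the gripper; then lay the tool back in the two saddles of its rest, and leave the other things on the table where they are.

Things in the scene. Friction and masses are not known exactly. Their poses are not given: they have to be found in the camera images.
- stand: Blue welded stand bolted to the table, fixed: base plate 130 x 110 x 10 mm, two posts, on them a steel deck that slopes at 30 degrees. Origin: on the table straight under the pin's foot; z up, x = level direction in which the slope rises.
- pin (a point): Foot of the steel pivot pin, where its axis meets the deck's top face, 140 mm above the stand's origin. x = 30 degrees upward, up the slope (the push direction), y across, z along the pin (leans 30 degrees from vertical). In this frame, mm: deck top z 0, x -62 (lower edge, behind it only the table far below) to 38, y -36 to 36, 10 thick. Pin: groove core 20 across, z 0-8; head 32 across, z 8-16.5.
- gate (a point): Middle of the underside of the red gate bar over the guide, in the pin's frame at x -54, y 0, z 15 mm (same axes). Bar: x -58 to -50, z 15 to 20 (bolts to 23), y -30 to 30; only 15 mm high below it, so the tool must go in nearly parallel to the slope. Rails: inner faces y +-24, x -62 to -20, 9 high. End stops against sliding downhill: x -62 to -58, |y| 18 to 25, 6 high; the fork passes between them.
- clip: Brass split clip on the deck in the guide, open side uphill, its back below the gate. Origin: on its underside where the pin axis lies when seated; x to the open side, z off the deck. Mm: back x -22 to -11, y +-22, 6 high; sprung arms at y +-16.5 reach x 18, nubs 15 apart. Origin starts about 35 before the pin; nubs touch the core 19 before, are widest 11 before, then snap; seated 3 before to 1 past.
- clip_back (a point): Middle of the clip's back push lip, 22 mm behind the clip's origin, 5 mm above its underside (clip axes). The lip's face to push is 44 mm wide and 10 high; in its middle a tail 6 wide, 10 high juts back 6 mm: the prongs go either side of it. The push up the slope takes about 5 to 12 N. The clip weighs 50 g.
- fork: Fork tool, 70 to 170 g: green handle 90 x 16 x 20 mm (pinch it across the 16 mm at its middle), steel yoke x 45 to 61, 27 wide, 7 thick, then two prongs 7 thick at y +-10 on the handle's axis, with round ends at x 91 mm. Origin: centre of the handle; x towards the prongs, y across, z up.
- rest: Grey tool rest fixed to the table: base plate 110 x 60 x 8 mm, two U saddles at x +-37 (10 thick, floor z 30, inner faces y +-13, walls to z 45 mm). Between them room for fingers beside the handle and 22 mm below it. Origin: on the table under its centre; x along the tool, z up. Tool in place: its origin at x 0, y 0, z 40 mm, prongs to +x.
- module_a: bystander: black solenoid module standing upright, 42 x 38 x 87 mm. Origin: centre of its underside.
- module_b: bystander: a second black solenoid module standing upright, 42 x 38 x 87 mm. Origin: centre of its underside.
- nut_a: bystander: black ribbed ring nut, 41 mm across, 20 high. Origin: centre of its underside.
- nut_b: bystander: another black ribbed ring nut, 41 mm across, 20 high. Origin: centre of its underside.
- insert_a: bystander: turned stainless insert, 24 mm across, 16 high. Origin: centre of its underside.
- module_c: bystander: black solenoid module lying on its side, 33 x 91 x 31 mm. Origin: centre of its underside.
- driver: bystander: nut driver with an orange handle, lying, 22 x 157 x 20 mm, its length along its own y. Origin: centre of its underside.

How it is judged:
By the outcome, as a careful person would: the job done as asked, in the order asked, and still so for the second after the job is handed in, with the robot touching nothing.
It also fails if it takes over 53 s, if anything falls off the work surface, if the arm or the gripper's body presses on something with over 40 N, if the wrist force passes 120 N, or if a joint passes its speed limit or range.

## Working session

There is one attempt and no reset: what is moved stays moved. The work goes in short steps, Python scripts to look and compute and a tool call to move; the robot and the scene stay as the last step left them, time stands still between calls to the robot, and variables do not carry over. Pictures are saved under pics/ and viewed, at most 10 in all, crops included, and the job is handed in when it is done.

Besides the shell and the picture viewer there is one more tool, called after "Call:" as name([rows], argument=value, ...), one row to a line, values as JSON. move_arm: Moves the arm, as the interface text tells. Shifts and turns lie within -1 to 1; 1 stands for 25 mm of shift or 4 degrees of turn. Its arguments: {"type":"object","properties":{"motion":{"type":"array","items":{"type":"array"}},"grip_force":{"type":"number"}},"required":["motion"]}

```bash
ls; mkdir -p pics
python3 - <<'E'
from workcell import *
import cv2
print(state())
for n in("scene","top"):
    cv2.imwrite(f"pics/{n}0.png",grab_frame(n)); print(n,camera_info(n))
E
```

```text
pics
{'time_s': 0.0, 'qpos': array([ 6.39986378e+01,  1.83525224e+01,  8.97073296e+01, -1.37211413e-03,
        7.20434745e+01, -1.14585357e+00]), 'qvel': array([ 0.08725674, -0.03045996,  0.01710298,  0.07700775, -0.08990367,
        0.0406802 ]), 'effort': array([ 5.29397894e-04, -4.12441814e+01, -2.31978196e+01,  7.26772752e-02,
        4.56522102e-02, -1.47533951e-04]), 'ee_pos': array([241.47206689, 521.27599108, 213.10519144]), 'ee_rot': array([-1.79896668e+02, -7.62024029e-04,  1.55144915e+02]), 'force': array([ 0.78433259, -1.4105625 ,  0.48411455]), 'torque': array([-0.02852312, -0.02384661, -0.1120715 ]), 'gripper_force': 0.0, 'gripper_width': 90.97921105968187}
scene {'fx': 485.48798527247226, 'fy': 485.48798527247226, 'cx': 274.15829172012315, 'cy': 211.0570590446812, 'rvec': array([ 1.79577202, -1.1162531 ,  0.66145577]), 'tvec': array([-298.47262346,  303.81426849,  998.69995143])}
top {'fx': 435.0343350811404, 'fy': 435.0343350811404, 'cx': 283.8010915425206, 'cy': 205.62848126204585, 'rvec': array([ 2.19755996, -2.18647298,  0.03681007]), 'tvec': array([ -56.44958934,  572.1950497 , 1331.74180588])}
```

View pics/scene0.png

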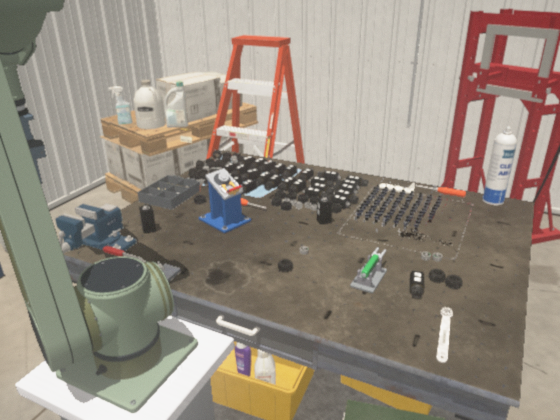

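View pics/top0.png

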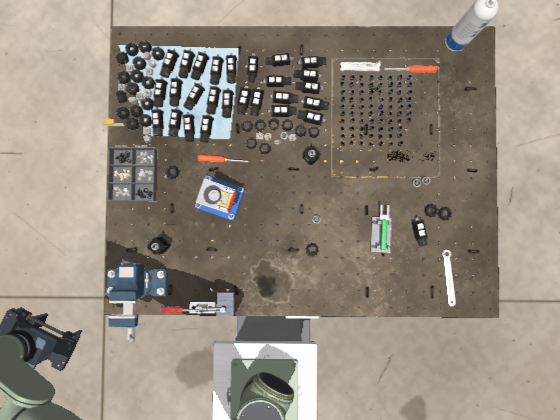

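Scene: blue stand at about top px (218,197), with the red gate on its right, so the slope rises to image left (+y). The fork and rest are at about (381,230), prongs away from the robot. I'll zoom in on both.

```bash
cat > h.py <<'E'
import numpy as np, cv2
from workcell import *
def cam(n):
    c=camera_info(n); K=np.array([[c['fx'],0,c['cx']],[0,c['fy'],c['cy']],[0,0,1]])
    return K,cv2.Rodrigues(np.array(c['rvec']))[0],np.array(c['tvec'])
def ray(c,uv):
    K,R,t=c; d=R.T@np.linalg.solve(K,[uv[0],uv[1],1.]); return -R.T@t,d
def onz(c,uv,z):
    o,d=ray(c,uv); return o+d*(z-o[2])/d[2]
def proj(c,p):
    K,R,t=c; q=K@(R@np.array(p,float)+t); return q[:2]/q[2]
def tri(c1,u1,c2,u2):
    o1,d1=ray(c1,u1);o2,d2=ray(c2,u2)
    s=np.linalg.lstsq(np.array([d1,-d2]).T,o2-o1,rcond=None)[0]
    a,b=o1+s[0]*d1,o2+s[1]*d2; return (a+b)/2,np.linalg.norm(a-b)
E
python3 - <<'E'
import cv2,numpy as np
from h import *
t=cv2.imread("pics/top0.png");s=cv2.imread("pics/scene0.png")
def c(i,x,y,w=66,h=49): return cv2.resize(i[y:y+h,x:x+w],(396,294),interpolation=cv2.INTER_CUBIC)
cv2.imwrite("pics/crop0.png",np.vstack([np.hstack([c(t,185,172),c(t,350,200)]),np.hstack([c(s,192,166,),c(s,340,244)])]))
T=cam("top")
print("rest approx",onz(T,(381,230),20),"stand",onz(T,(218,197),140))
hsv=cv2.cvtColor(t,cv2.COLOR_BGR2HSV)
m=cv2.inRange(hsv,(45,120,60),(80,255,255)); m[:, :350]=0;m[:,420:]=0
n,l,st,ce=cv2.connectedComponentsWithStats(m); print(st,ce)
E
```

```text
rest approx [ 498.9579729  -351.28883651   20.        ] stand [589.97154203 129.6173637  140.        ]
[[     0      0    560    420 235079]
 [   381    220      6     29    121]] [[279.44644566 209.48797638]
 [383.54545455 232.85950413]]
```

View pics/crop0.png

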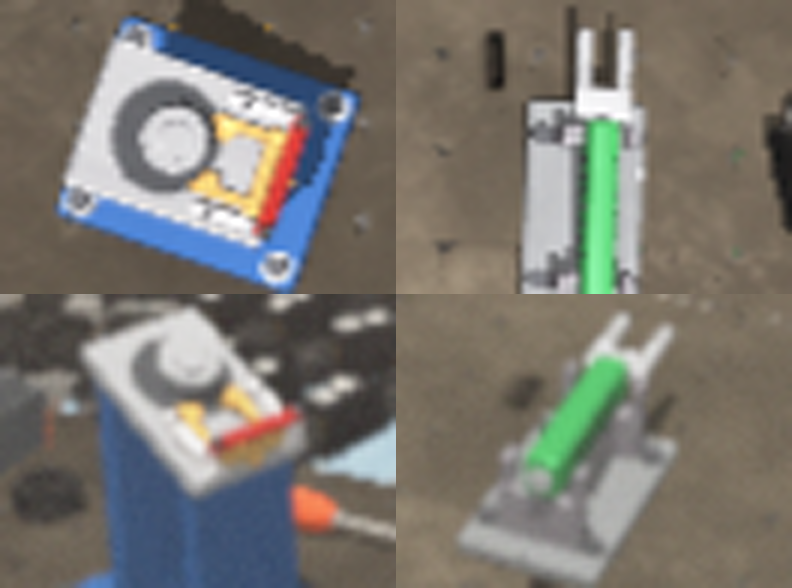

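The top crop shows the pin head at about (214,195), the gate centre at about (232,202) and the clip between them. The fork lies in its saddles with the handle at about (384,233). I'll move above the fork at about (500,-352) and turn the tool to yaw 0.

Call:
move_arm([
  [91, [0.265, -0.895, 0], [0, 0, -0.99]],
  [91, [0.265, -0.895, 0], [0, 0, -0.99]],
  [91, [0.265, -0.895, 0], [0, 0, -0.99]],
  [91, [0.265, -0.895, 0], [0, 0, -0.99]],
  [91, [0.265, -0.895, 0], [0, 0, -0.99]],
  [91, [0.265, -0.895, 0], [0, 0, -0.99]],
  [91, [0.265, -0.895, 0], [0, 0, -0.99]],
  [91, [0.265, -0.895, 0], [0, 0, -0.99]],
  [91, [0.265, -0.895, 0], [0, 0, -0.99]],
  [91, [0.265, -0.895, 0], [0, 0, -0.99]],
  [91, [0.265, -0.895, 0], [0, 0, -0.99]],
  [91, [0.265, -0.895, 0], [0, 0, -0.99]],
  [91, [0.265, -0.895, 0], [0, 0, -0.99]],
  [91, [0.265, -0.895, 0], [0, 0, -0.99]],
  [91, [0.265, -0.895, 0], [0, 0, -0.99]],
  [91, [0.265, -0.895, 0], [0, 0, -0.99]],
  [91, [0.265, -0.895, 0], [0, 0, -0.99]],
  [91, [0.265, -0.895, 0], [0, 0, -0.99]],
  [91, [0.265, -0.895, 0], [0, 0, -0.99]],
  [91, [0.265, -0.895, 0], [0, 0, -0.99]],
])

```text
time_s: 1.77
ee_pos: [374.0, 73.1, 213.8]
ee_rot: [-180.0, 0.0, 75.7]
force: [-0.5, -0.1, 0.1]
gripper_width: 91.1
gripper_force: 0.0
```

Call:
move_arm([
  [91, [0.265, -0.895, 0], [0, 0, -0.99]],
  [91, [0.265, -0.895, 0], [0, 0, -0.99]],
  [91, [0.265, -0.895, 0], [0, 0, -0.99]],
  [91, [0.265, -0.895, 0], [0, 0, -0.99]],
  [91, [0.265, -0.895, 0], [0, 0, -0.99]],
  [91, [0.265, -0.895, 0], [0, 0, -0.99]],
  [91, [0.265, -0.895, 0], [0, 0, -0.99]],
  [91, [0.265, -0.895, 0], [0, 0, -0.99]],
  [91, [0.265, -0.895, 0], [0, 0, -0.99]],
  [91, [0.265, -0.895, 0], [0, 0, -0.99]],
  [91, [0.265, -0.895, 0], [0, 0, -0.99]],
  [91, [0.265, -0.895, 0], [0, 0, -0.99]],
  [91, [0.265, -0.895, 0], [0, 0, -0.99]],
  [91, [0.265, -0.895, 0], [0, 0, -0.99]],
  [91, [0.265, -0.895, 0], [0, 0, -0.99]],
  [91, [0.265, -0.895, 0], [0, 0, -0.99]],
  [91, [0.265, -0.895, 0], [0, 0, -0.99]],
  [91, [0.265, -0.895, 0], [0, 0, -0.99]],
  [91, [0.265, -0.895, 0], [0, 0, -0.99]],
  [91, [0, 0, 0], [0, 0, 0]],
])

```text
time_s: 3.43
ee_pos: [500.8, -354.6, 212.8]
ee_rot: [179.9, -0.0, 0.5]
force: [0.9, -0.3, 1.5]
gripper_width: 91.0
gripper_force: 0.0
```

Run:
```python
from h import *
s=state(); print(s['time_s'],s['ee_pos'],s['ee_rot'],s['qpos'])
w=cam("wrist"); im=grab_frame("wrist"); cv2.imwrite("pics/w1.png",im)
print("campos",-w[1].T@w[2], "axis",w[1][2])
hsv=cv2.cvtColor(im,cv2.COLOR_BGR2HSV)
m=cv2.inRange(hsv,(45,120,60),(80,255,255))
c=max(cv2.findContours(m,0,2)[0],key=cv2.contourArea); r=cv2.minAreaRect(c)
P=[onz(w,p,50)[:2] for p in cv2.boxPoints(r)]; print(r,np.round(P,1),np.mean(P,0))
e=sorted([(np.linalg.norm(P[i]-P[(i+1)%4]),i) for i in range(4)])
d=P[e[-1][1]]-P[(e[-1][1]+1)%4]; print([x[0] for x in e],np.degrees(np.arctan2(d[1],d[0])))
```

```text
3.4333 [ 500.78715915 -354.57612823  212.83887153] [ 1.79892843e+02 -5.61121952e-04  4.57773467e-01] [-36.32703912  21.81878024  84.47837079  -0.08909266  73.63825169
  53.24023724]
campos [ 576.14110165 -353.09786855  383.63692336] axis [-0.26912092 -0.00258679 -0.96310292]
((281.6297302246094, 203.406494140625), (15.480661392211914, 88.83902740478516), 2.862405300140381) [[ 443.4 -346.6]
 [ 531.5 -350.6]
 [ 530.9 -364.9]
 [ 442.7 -362. ]] [ 487.13050655 -356.00381812]
[np.float64(14.370111837833758), np.float64(15.392779413375806), np.float64(88.21840836509355), np.float64(88.27890577216115)] -1.9137070625972346
```

View pics/w1.png

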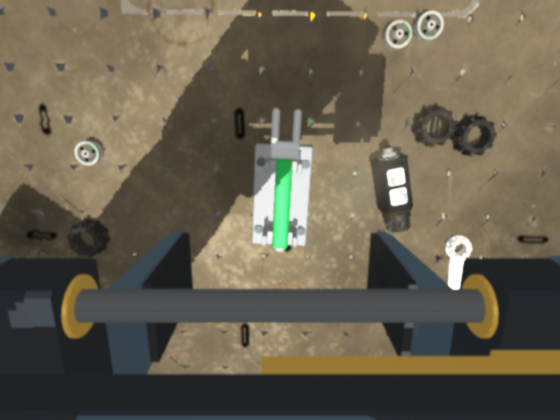

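The wrist view shows the handle top centred at (282,203), which gives world (487,-356). Its yaw is about -2.3° and its length 88 mm, matching the 90 mm given. Descending to just above it.

Call:
move_arm([
  [50, [-0.08, 0, -0.95], [0, 0, -0.1]],
  [50, [-0.08, 0, -0.95], [0, 0, -0.1]],
  [50, [-0.08, 0, -0.95], [0, 0, -0.1]],
  [50, [-0.08, 0, -0.95], [0, 0, -0.1]],
  [50, [-0.08, 0, -0.95], [0, 0, -0.1]],
  [50, [-0.08, 0, -0.95], [0, 0, -0.1]],
  [50, [-0.08, 0, 0], [0, 0, -0.1]],
  [50, [0, 0, 0], [0, 0, 0]],
])

```text
time_s: 4.15
ee_pos: [484.8, -349.5, 70.7]
ee_rot: [-179.9, 0.2, -2.1]
force: [0.8, -0.4, -0.3]
gripper_width: 50.4
gripper_force: 0.0
```

Run:
```python
from h import *
s=state(); print(s['time_s'],s['ee_pos'],s['ee_rot'],s['qpos'],s['force'])
w=cam("wrist"); im=grab_frame("wrist"); cv2.imwrite("pics/w2.png",im)
hsv=cv2.cvtColor(im,cv2.COLOR_BGR2HSV)
m=cv2.inRange(hsv,(45,120,60),(80,255,255))
c=max(cv2.findContours(m,0,2)[0],key=cv2.contourArea); r=cv2.minAreaRect(c)
P=[onz(w,p,50)[:2] for p in cv2.boxPoints(r)]; print(r,np.round(P,1),np.mean(P,0))
```

```text
4.15 [ 484.83481579 -349.48105641   70.68470101] [-1.79875102e+02  1.75469578e-01 -2.05560782e+00] [-3.68888239e+01  2.73205196e+01  9.76651377e+01  2.79121454e-03
  5.52297119e+01  5.51653790e+01] [ 0.78612855 -0.41790254 -0.2935737 ]
((293.0433654785156, 226.5113067626953), (27.35707664489746, 125.25345611572266), 0.6227556467056274) [[ 457.7 -347.2]
 [ 531.8 -350.7]
 [ 531.1 -365.3]
 [ 456.9 -363.3]] [ 494.36106446 -356.62173302]
```

Call:
move_arm([
  [50, [0.04, -0.14, -0.5], [0, 0, 0]],
  [50, [0.04, -0.14, -0.5], [0, 0, 0]],
  [50, [0, 0, -0.5], [0, 0, 0]],
  [50, [0, 0, -0.45], [0, 0, 0]],
  [50, [0, 0, 0], [0, 0, 0]],
  [50, [0, 0, 0], [0, 0, 0]],
])

```text
time_s: 4.7
ee_pos: [487.7, -357.7, 21.9]
ee_rot: [-179.9, 0.1, -2.1]
force: [-0.4, 0.3, 0.1]
gripper_width: 49.9
gripper_force: 0.0
```

Call:
move_arm([
  [30, [0, 0.04, 0], [0, 0, 0]],
  [20, [0, 0, 0], [0, 0, 0]],
  [10, [0, 0, 0], [0, 0, 0]],
  [10, [0, 0, 0], [0, 0, 0]],
  [10, [0, 0, 0], [0, 0, 0]],
  [10, [0, 0, 0], [0, 0, 0]],
], grip_force=45)

```text
time_s: 5.2
ee_pos: [488.2, -357.0, 23.1]
ee_rot: [180.0, -0.0, -2.1]
force: [0.2, 0.3, 1.8]
gripper_width: 15.7
gripper_force: 45.0
```

Gripped at 15.7 mm. Lifting the fork, and working out the stand's pose from the first pictures.

Call:
move_arm([
  [10, [0, 0, 0.3], [0, 0, 0]],
  [10, [0, 0, 0.5], [0, 0, 0]],
  [10, [0, 0, 0.9], [0, 0, 0]],
  [10, [0, 0, 1], [0, 0, 0]],
  [10, [0, 0, 1], [0, 0, 0]],
  [10, [0, 0, 1], [0, 0, 0]],
  [10, [0, 0, 1], [0, 0, 0]],
  [10, [0, 0, 1], [0, 0, 0]],
  [10, [0, 0, 1], [0, 0, 0]],
])

```text
time_s: 5.95
ee_pos: [487.6, -356.5, 216.7]
ee_rot: [-180.0, 0.0, -2.1]
force: [0.4, 0.2, -2.0]
gripper_width: 15.9
gripper_force: 45.0
```

Run:
```python
from h import *
T=cam("top")
p=onz(T,(214.2,194.8),154.3); g=onz(T,(232,202),130.3); d=(p-g)[:2]
print(p,g,np.linalg.norm(d),np.degrees(np.arctan2(d[1],d[0])))
s=state();print(s['ee_pos'],s['ee_rot'],s['gripper_width'],s['force'],s['time_s'])
```

```text
[595.10476205 137.90060953 154.3       ] [576.6283324   91.40282685 130.3       ] 50.034210765074626 68.32903113573032
[ 487.62600741 -356.54979435  216.74728228] [-1.79994143e+02  1.77176481e-02 -2.09660368e+00] 15.892412597470488 [ 0.36661884  0.20840739 -2.00874121] 5.95
```

Call:
move_arm([
  [10, [0, 0.9, 0.05], [0, 0, 0.89]],
  [10, [0, 0.9, 0.05], [0, 0, 0.89]],
  [10, [0, 0.9, 0.05], [0, 0, 0.89]],
  [10, [0, 0.9, 0.05], [0, 0, 0.89]],
  [10, [0, 0.9, 0.05], [0, 0, 0.89]],
  [10, [0, 0.9, 0.05], [0, 0, 0.89]],
  [10, [0, 0.9, 0.05], [0, 0, 0.89]],
  [10, [0, 0.9, 0.05], [0, 0, 0.89]],
  [10, [0, 0.9, 0.05], [0, 0, 0.89]],
  [10, [0, 0.9, 0.05], [0, 0, 0.89]],
  [10, [0, 0.9, 0.05], [0, 0, 0.89]],
  [10, [0, 0.9, 0.05], [0, 0, 0.89]],
  [10, [0, 0.9, 0.05], [0, 0, 0.89]],
  [10, [0, 0.9, 0.05], [0, 0, 0.89]],
  [10, [0, 0.9, 0.05], [0, 0, 0.89]],
  [10, [0, 0.9, 0.05], [0, 0, 0.89]],
  [10, [0, 0.9, 0.05], [0, 0, 0.89]],
  [10, [0, 0.9, 0.05], [0, 0, 0.89]],
  [10, [0, 0.9, 0.05], [0, 0, 0.89]],
  [10, [0, 0.9, 0.05], [0, 0, 0.89]],
])

```text
time_s: 7.62
ee_pos: [487.5, 94.2, 240.5]
ee_rot: [-180.0, 0.0, 69.3]
force: [0.4, -0.1, -0.5]
gripper_width: 16.2
gripper_force: 45.0
```

Run:
```python
from h import *
import pickle
s=state();print(s['ee_pos'],s['ee_rot'],s['gripper_width'],s['time_s'],s['qpos'])
w=cam("wrist"); im=grab_frame("wrist"); cv2.imwrite("pics/w3.png",im); pickle.dump((w,s),open("w3.pkl","wb"))
s2=state(); print(s2['ee_pos'])
```

```text
[487.4927299   94.17442108 240.54393594] [-1.79995568e+02  8.32637525e-03  6.92843030e+01] 16.16692762290617 7.6167 [ 9.60993255e+00  1.02373952e+01  9.68291685e+01 -5.17698850e-03
  7.29414662e+01  3.03271489e+01]
[487.71200503  97.88158402 240.81214766]
```

View pics/w3.png

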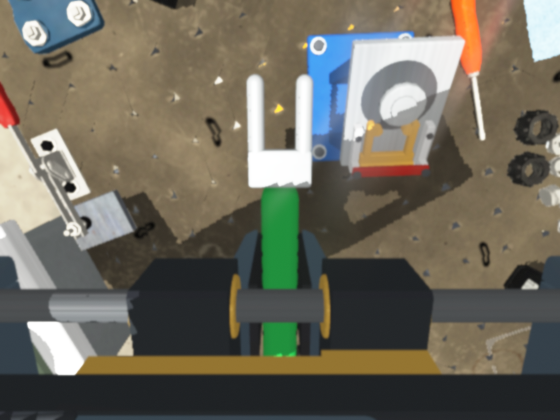

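The wrist view shows the stand square to the fork: red gate at about (391,168), pin head at about (404,104) and prong tips at (255,80) and (304,80). The arm was still settling, so I'll retake it and measure colour blobs.

Run:
```python
from h import *
import pickle
grab_frame("wrist")
s=state();w=cam("wrist"); im=grab_frame("wrist"); cv2.imwrite("pics/w4.png",im); pickle.dump((w,s),open("w4.pkl","wb"))
print(s['ee_pos'],s['ee_rot'],state()['ee_pos'])
hsv=cv2.cvtColor(im,cv2.COLOR_BGR2HSV)
m=cv2.inRange(hsv,(0,150,60),(8,255,255))|cv2.inRange(hsv,(172,150,60),(180,255,255))
m[:,:320]=0;m[:100]=0;m[:,445:]=0
c=max(cv2.findContours(m,0,2)[0],key=cv2.contourArea); print("gate",cv2.minAreaRect(c),cv2.boundingRect(c))
cv2.imwrite("pics/c4.png",cv2.resize(im[20:190,235:475],(800,567),interpolation=cv2.INTER_CUBIC))
```

```text
[487.74766173  95.67039835 240.61243992] [-1.79986776e+02 -7.95509115e-02  6.93352771e+01] [487.70208849  94.12331114 240.46562463]
gate ((395.0, 172.0), (68.0, 10.0), -0.0) (361, 167, 69, 11)
```

View pics/c4.png

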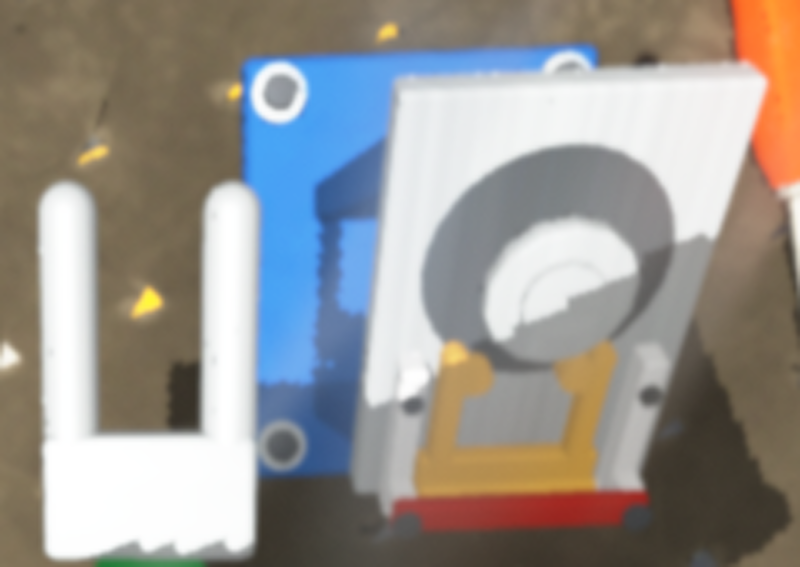

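The crop shows the gate ends at px (353,174.5) and (429,173). The upper deck corners are at (354,44) and (464.5,40.4), and the prong tips at (255,75) and (304.6,75). I'll turn these into poses.

```bash
cat > m.py <<'E'
from h import *
import pickle
from scipy.spatial.transform import Rotation as Ro
w,s=pickle.load(open("w4.pkl","rb"))
f=lambda u,v:(235+u/3.333,20+v/3.333)
P=lambda n,u,v,z:(n,onz(w,f(u,v),z))
c3,s3=np.cos(np.pi/6),.5
wz=lambda x,z:140+x*s3+z*c3
pts=[P("gateL",394,503,wz(-54,20)),P("gateR",648,498,wz(-54,20)),P("deckUL",397,78,wz(38,0)),P("deckUR",766,68,wz(38,0)),P("deckLL",355,490,wz(-62,0))]
for n,p in pts: print(n,p.round(1))
D=dict(pts)
for a,b in(("gateL","gateR"),("deckUL","deckUR")):
    d=(D[b]-D[a])[:2]; print(np.linalg.norm(d),"yaw",np.degrees(np.arctan2(d[1],d[0]))+90)
    mid=(D[a]+D[b])[:2]/2; X,Z=((-54,20) if a[0]=="g" else (38,0)); h=X*c3-Z*s3
    for ps in(67,69):
        u=np.array([np.cos(np.radians(ps)),np.sin(np.radians(ps))]); print(a,ps,"pinfoot",mid-h*u)
h=wz(0,16.5); p=onz(w,f(565,290),h); print("head",p)
# fork: top of prongs z ~ TCPz+17+3.5
zt=s['ee_pos'][2]+17+3.5
L=[onz(w,f(67,183),zt),onz(w,f(232,183),zt)]; R_=[onz(w,f(68,430),zt),onz(w,f(229,430),zt)]
Rt=Ro.from_euler('xyz',s['ee_rot'],degrees=True)
for q in L+R_: print("fork tip/root tool frame",Rt.inv().apply(q-s['ee_pos']).round(1))
E
python3 m.py
```

```text
gateL [551.7 103.1 130.3]
gateR [608.2  83.1 130.3]
deckUL [573.5 188.7 159. ]
deckUR [640.8 165.2 159. ]
deckLL [546.3 104.9 109. ]
59.941217665248274 yaw 70.46190592512286
gateL 67 pinfoot [602.11887736 145.33698644]
gateL 69 pinfoot [600.28176947 146.0792262 ]
71.3158259240826 yaw 70.72848045247983
deckUL 67 pinfoot [594.30424936 146.68577899]
deckUL 69 pinfoot [595.3692881  146.25547541]
head [594.91209124 138.41102262 154.28941916]
fork tip/root tool frame [ 89.2 -10.4 -20.4]
fork tip/root tool frame [ 89.2   9.1 -20.4]
fork tip/root tool frame [ 60.3 -10.8 -20.4]
fork tip/root tool frame [ 60.3   9.3 -20.4]
```

The sizes check out (gate 59.9 of 60 mm, deck 71.3 of 72 mm). The stand's yaw is about 70.6° and the pin foot is at about (597.5,146.2,140). Next I'll pitch the fork up 30° behind the guide and descend partway.

Call:
move_arm([
  [10, [0.284, -0.492, 0], [0.884, -0.311, 0.04]],
  [10, [0.284, -0.492, 0], [0.884, -0.311, 0.04]],
  [10, [0.284, -0.492, 0], [0.884, -0.311, 0.04]],
  [10, [0.284, -0.492, 0], [0.884, -0.311, 0.04]],
  [10, [0.284, -0.492, 0], [0.884, -0.311, 0.04]],
  [10, [0.284, -0.492, 0], [0.884, -0.311, 0.04]],
  [10, [0.284, -0.492, 0], [0.884, -0.311, 0.04]],
  [10, [0.284, -0.492, 0], [0.884, -0.311, 0.04]],
  [10, [0, 0, -0.8], [0, 0, 0]],
  [10, [0, 0, -0.8], [0, 0, 0]],
  [10, [0, 0, -0.8], [0, 0, 0]],
  [10, [0, 0, -0.8], [0, 0, 0]],
  [10, [0, 0, -0.8], [0, 0, 0]],
  [10, [0, 0, -0.8], [0, 0, 0]],
  [10, [0, 0, -0.8], [0, 0, 0]],
  [10, [0, 0, -0.8], [0, 0, 0]],
  [10, [0, 0, 0], [0, 0, 0]],
  [10, [0, 0, 0], [0, 0, 0]],
])

```text
time_s: 9.27
ee_pos: [544.2, -5.8, 79.8]
ee_rot: [-179.4, -30.0, 70.1]
force: [-0.0, 0.5, -0.1]
gripper_width: 15.5
gripper_force: 45.0
```

```bash
cat > p.py <<'E'
from h import *
from scipy.spatial.transform import Rotation as Ro
FOOT=np.array([597.5,146.2,140]); PSI=70.6
RP=(Ro.from_euler('z',PSI,degrees=True)*Ro.from_euler('y',-30,degrees=True)).as_matrix() # pin frame
def rep(tip=(89.5,-.7,-17)):
    s=state(); R=Ro.from_euler('xyz',s['ee_rot'],degrees=True).as_matrix()
    t=s['ee_pos']+R@np.array(tip)
    print("t",s['time_s'],"tcp",s['ee_pos'].round(1),"grip",round(s['gripper_width'],1),"q",s['qpos'].round(0))
    print("tip in pin frame",(RP.T@(t-FOOT)).round(1))
    E=RP.T@R; print("fork x",E[:,0].round(3),"fork -z",E[:,2].round(3))
    print("force in pin frame",(RP.T@s['force']).round(1))
    return s
E
python3 - <<'E'
from p import *
rep()
import pickle
w=cam("wrist");pickle.dump(w,open("w5.pkl","wb"))
im=grab_frame("wrist"); cv2.imwrite("pics/w5.png",im)
sc=grab_frame("scene"); cv2.imwrite("pics/s5.png",sc)
cv2.imwrite("pics/c5.png",np.hstack([cv2.resize(im[0:230,180:400],(400,418)),cv2.resize(sc[150:270,180:295],(400,418),interpolation=cv2.INTER_CUBIC)]))
E
```

```text
t 9.2667 tcp [544.2  -5.8  79.8] grip 15.5 q [-20.  24. 111.  39.  53. -26.]
tip in pin frame [-80.1  -0.2  45.4]
fork x [ 1.    -0.007 -0.   ] fork -z [-0.     0.007 -1.   ]
force in pin frame [ 0.3  0.2 -0.3]
```

View pics/c5.png

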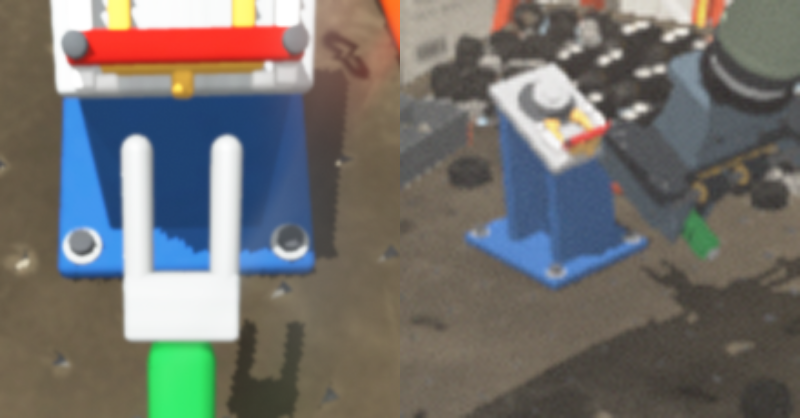

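The left crop (wrist, scale 1.82) shows the fork midline at u=181, the clip tail at (182,83), the gate bolts at (75,45) and (294,42), and the prong tips at (136,137) and (227,137). I'll convert these to pin-frame offsets.

Run:
```python
from p import *
import pickle
w=pickle.load(open("w5.pkl","rb"))
def onp(u,v,z):
    o,d=ray(w,(180+u*220/400,v*230/418)); o=RP.T@(o-FOOT); d=RP.T@d; return (o+d*(z-o[2])/d[2]).round(1)
print("bolts",onp(75,45,23),onp(294,42,23)); print("gate top ends, lower edge",onp(70,63,20),onp(306,61,20))
print("deck lower",onp(57,94,0),onp(313,94,0)); print("tail rear top",onp(182,74,10),"tail face bottom",onp(182,96,4))
for z in(48.9,46,52): print("tips",onp(136,135,z),onp(227,135,z),"yoke back corners",onp(124,341,z),onp(240,341,z))
```

```text
bolts [-57.   25.6  23. ] [-56.8 -27.9  23. ]
gate top ends, lower edge [-60.4  27.6  20. ] [-60.5 -31.5  20. ]
deck lower [-64.7  34.9   0. ] [-65.4 -37.3   0. ]
tail rear top [-61.6  -0.5  10. ] tail face bottom [-66.1  -0.4   4. ]
tips [-80.1   9.4  48.9] [-80.3 -10.3  48.9] yoke back corners [-125.6   13.4   48.9] [-125.7  -13.8   48.9]
tips [-79.9   9.6  46. ] [-80.  -10.5  46. ] yoke back corners [-126.2   13.7   46. ] [-126.4  -14.1   46. ]
tips [-80.4   9.1  52. ] [-80.6 -10.1  52. ] yoke back corners [-124.9   13.1   52. ] [-125.1  -13.6   52. ]
```

The fork is in line with the tail to within 0.5 mm. Lowering perpendicular to the slope to prong height 7.

Call:
move_arm([
  [10, [0.068, 0.18, -0.333], [0, 0, 0]],
  [10, [0.068, 0.18, -0.333], [0, 0, 0]],
  [10, [0.068, 0.18, -0.333], [0, 0, 0]],
  [10, [0.068, 0.18, -0.333], [0, 0, 0]],
  [10, [0, 0, 0], [0, 0, 0]],
  [10, [0, 0, 0], [0, 0, 0]],
])

```text
time_s: 9.87
ee_pos: [551.2, 13.5, 46.1]
ee_rot: [-179.4, -30.0, 70.3]
force: [-0.3, 0.9, -1.5]
gripper_width: 15.6
gripper_force: 45.0
```

Run:
```python
from p import *
import pickle
rep()
w=cam("wrist");pickle.dump(w,open("w6.pkl","wb"))
im=grab_frame("wrist"); cv2.imwrite("pics/w6.png",im)
sc=grab_frame("scene"); cv2.imwrite("pics/s6.png",sc)
rep()
cv2.imwrite("pics/c6.png",np.hstack([cv2.resize(im[0:230,180:400],(400,418)),cv2.resize(sc[160:230,195:262],(400,418),interpolation=cv2.INTER_CUBIC)]))
```

```text
t 9.8667 tcp [551.2  13.5  46.1] grip 15.6 q [-18.  27. 113.  42.  49. -28.]
tip in pin frame [-79.2  -0.3   6. ]
fork x [ 1.    -0.005 -0.   ] fork -z [-0.     0.008 -1.   ]
force in pin frame [-0.1  0.6 -1.6]
t 9.9667 tcp [551.8  12.9  46.9] grip 15.8 q [-18.  27. 113.  42.  49. -28.]
tip in pin frame [-79.1  -1.    6.8]
fork x [ 1.    -0.005 -0.   ] fork -z [-0.     0.006 -1.   ]
force in pin frame [-0.5 -0.8 -1.3]
```

View pics/c6.png

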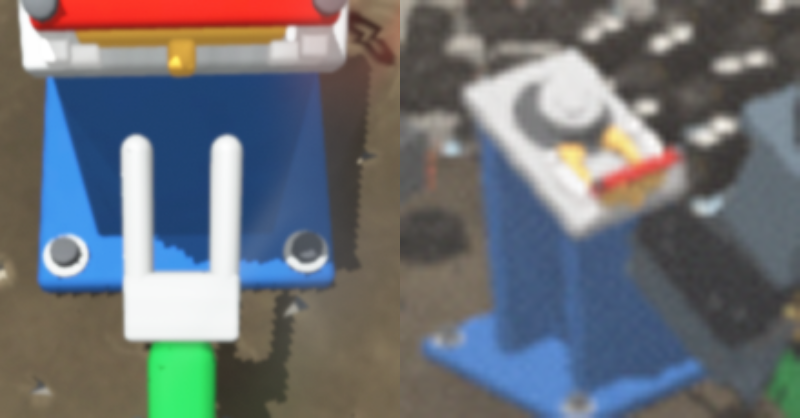

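The tail is at u=181 and the fork midline at u=181.5, so they line up. A quick scale check on the height before entering.

Run:
```python
from p import *
import pickle
w=pickle.load(open("w6.pkl","rb"))
for n,p in (("deckL",(-62,36,0)),("deckR",(-62,-36,0)),("gateL bottom edge",(-58,30,20)),("tail rear top",(-63,0,10)),("tipL",(-79.2,9.7,9.8)),("tipR",(-79.2,-10.3,9.8)),("boltholeL?",(0,0,0))):
    u=proj(w,FOOT+RP@np.array(p)); print(n,((u[0]-180)*400/220).round(1),(u[1]*418/230).round(1))
```

```text
deckL 18.0 57.8
deckR 341.0 55.1
gateL bottom edge 21.7 13.1
tail rear top 178.6 51.7
tipL 134.1 134.7
tipR 227.0 134.1
boltholeL? 177.0 -287.6
```

Width is 325 px against 323 predicted, so the height is right. The stand sits about 3 mm further downhill than assumed, so the tip is really about 76 mm before the pin foot. Advancing 32 mm up the slope.

Call:
move_arm([
  [10, [0.046, 0.131, 0.08], [0, 0, 0]],
  [10, [0.046, 0.131, 0.08], [0, 0, 0]],
  [10, [0.046, 0.131, 0.08], [0, 0, 0]],
  [10, [0.046, 0.131, 0.08], [0, 0, 0]],
  [10, [0.046, 0.131, 0.08], [0, 0, 0]],
  [10, [0.046, 0.131, 0.08], [0, 0, 0]],
  [10, [0.046, 0.131, 0.08], [0, 0, 0]],
  [10, [0.046, 0.131, 0.08], [0, 0, 0]],
  [10, [0, 0, 0], [0, 0, 0]],
  [10, [0, 0, 0], [0, 0, 0]],
])

```text
time_s: 10.8
ee_pos: [560.9, 39.2, 63.1]
ee_rot: [-179.5, -30.0, 70.3]
force: [0.1, 1.3, -1.5]
gripper_width: 15.9
gripper_force: 45.0
```

Run:
```python
from p import *
import pickle
rep()
w=cam("wrist");pickle.dump(w,open("w7.pkl","wb"))
im=grab_frame("wrist"); cv2.imwrite("pics/w7.png",im)
tp=grab_frame("top"); cv2.imwrite("pics/t7.png",tp)
cv2.imwrite("pics/c7.png",np.hstack([cv2.resize(im[0:230,180:400],(400,418)),cv2.resize(tp[175:225,195:243],(400,418),interpolation=cv2.INTER_CUBIC)]))
```

```text
t 10.8 tcp [560.9  39.2  63.1] grip 15.9 q [-15.  25. 111.  41.  49. -24.]
tip in pin frame [-46.9  -0.9   6.9]
fork x [ 1.    -0.004 -0.   ] fork -z [-0.     0.006 -1.   ]
force in pin frame [ 0.4  0.3 -1.9]
```

View pics/c7.png

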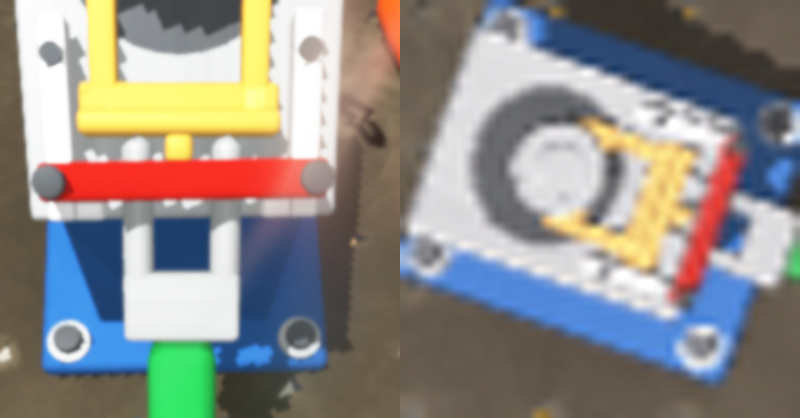

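The prongs straddle the tail under the gate with the tips at the lip (about (135,140) and (226,140)). Continuing the push by 20 mm.

Call:
move_arm([
  [10, [0.029, 0.082, 0.05], [0, 0, 0]],
  [10, [0.029, 0.082, 0.05], [0, 0, 0]],
  [10, [0.029, 0.082, 0.05], [0, 0, 0]],
  [10, [0.029, 0.082, 0.05], [0, 0, 0]],
  [10, [0.029, 0.082, 0.05], [0, 0, 0]],
  [10, [0.029, 0.082, 0.05], [0, 0, 0]],
  [10, [0.029, 0.082, 0.05], [0, 0, 0]],
  [10, [0.029, 0.082, 0.05], [0, 0, 0]],
  [10, [0, 0, 0], [0, 0, 0]],
])

```text
time_s: 11.65
ee_pos: [566.9, 55.8, 73.3]
ee_rot: [-179.5, -30.0, 70.3]
force: [-0.3, 0.3, -1.4]
gripper_width: 15.8
gripper_force: 45.0
```

Run:
```python
from p import *
import pickle
rep()
w=cam("wrist");pickle.dump(w,open("w8.pkl","wb"))
im=grab_frame("wrist"); cv2.imwrite("pics/w8.png",im)
tp=grab_frame("top"); cv2.imwrite("pics/t8.png",tp)
cv2.imwrite("pics/c8.png",np.hstack([cv2.resize(im[0:230,180:400],(400,418)),cv2.resize(tp[175:225,195:243],(400,418),interpolation=cv2.INTER_CUBIC)]))
```

```text
t 11.65 tcp [566.9  55.8  73.3] grip 15.8 q [-13.  25. 111.  41.  49. -22.]
tip in pin frame [-26.5  -1.    7. ]
fork x [ 1.    -0.005  0.   ] fork -z [ 0.     0.006 -1.   ]
force in pin frame [-0.5  0.4 -1.3]
```

View pics/c8.png

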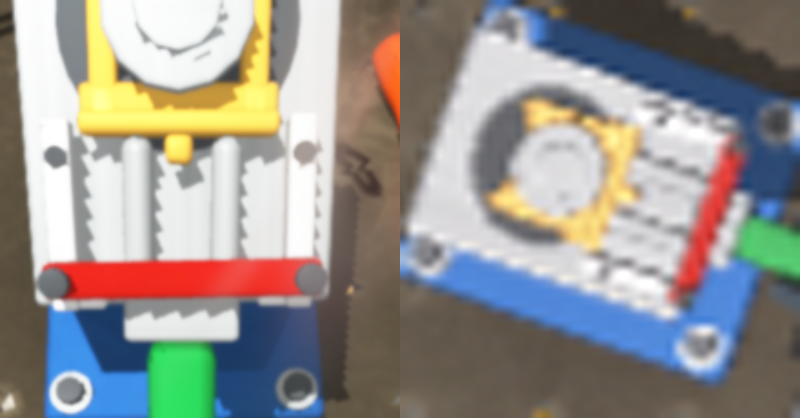

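The arms now close round the pin core and the force has dropped to about 0. The lip's rear edge is at about (180,134) in the crop. I'll measure how far it is seated relative to the gate and rails.

Run:
```python
from p import *
import pickle
for nm,L in (("w7",dict(lip=(178,133,10),tail=(178,160,10),bolt=(48,182,23),bolt2=(316,179,23),deck=(34,218,0),prong=(135,138,10))),("w8",dict(lip=(178,134,10),tail=(178,162,10),bolt=(54,284,23),bolt2=(311,279,23),deck=(38,304,0),prong=(135,138,10),headnear=(178,90,8.5)))):
    w=pickle.load(open(nm+".pkl","rb"))
    for k,(u,v,z) in L.items():
        o,d=ray(w,(180+u*220/400,v*230/418)); o=RP.T@(o-FOOT); d=RP.T@d; print(nm,k,(o+d*(z-o[2])/d[2]).round(1))
```

```text
w7 lip [-46.5  -0.2  10. ]
w7 tail [-52.1  -0.2  10. ]
w7 bolt [-56.8  25.9  23. ]
w7 bolt2 [-56.6 -28.1  23. ]
w7 deck [-64.5  34.4   0. ]
w7 prong [-47.5   9.1  10. ]
w8 lip [-26.4  -0.4  10. ]
w8 tail [-32.1  -0.4  10. ]
w8 bolt [-57.   25.7  23. ]
w8 bolt2 [-56.2 -28.2  23. ]
w8 deck [-64.8  34.6   0. ]
w8 prong [-27.1   8.9  10. ]
w8 headnear [-17.3  -0.5   8.5]
```

The clip origin is at about -1.7, which is seated (range -3 to +1). I'll nudge 0.8 mm to centre it, then back out along the slope.

Call:
move_arm([
  [10, [0.009, 0.026, 0.016], [0, 0, 0]],
  [10, [0, 0, 0], [0, 0, 0]],
  [10, [0, 0, 0], [0, 0, 0]],
])

```text
time_s: 12.0
ee_pos: [567.0, 56.1, 73.4]
ee_rot: [-179.5, -30.0, 70.3]
force: [0.4, -0.7, -2.1]
gripper_width: 15.4
gripper_force: 45.0
```

Call:
move_arm([
  [10, [-0.046, -0.131, -0.08], [0, 0, 0]],
  [10, [-0.092, -0.262, -0.16], [0, 0, 0]],
  [10, [-0.115, -0.327, -0.2], [0, 0, 0]],
  [10, [-0.115, -0.327, -0.2], [0, 0, 0]],
  [10, [-0.115, -0.327, -0.2], [0, 0, 0]],
  [10, [-0.115, -0.327, -0.2], [0, 0, 0]],
  [10, [-0.046, -0.131, -0.08], [0, 0, 0]],
  [10, [0, 0, 0], [0, 0, 0]],
])

```text
time_s: 12.67
ee_pos: [550.3, 9.1, 44.5]
ee_rot: [-179.4, -30.0, 70.1]
force: [-0.4, 0.7, -1.6]
gripper_width: 15.7
gripper_force: 45.0
```

Run:
```python
from p import *
import pickle
rep()
w=cam("wrist");pickle.dump(w,open("w9.pkl","wb"))
cv2.imwrite("pics/w9.png",grab_frame("wrist"))
tp=grab_frame("top"); cv2.imwrite("pics/t9.png",tp)
sc=grab_frame("scene"); cv2.imwrite("pics/s9.png",sc)
cv2.imwrite("pics/c9.png",np.hstack([cv2.resize(sc[160:230,195:262],(400,418),interpolation=cv2.INTER_CUBIC),cv2.resize(tp[175:225,195:243],(400,418),interpolation=cv2.INTER_CUBIC)]))
```

```text
t 12.6667 tcp [550.3   9.1  44.5] grip 15.7 q [-18.  27. 113.  42.  49. -29.]
tip in pin frame [-83.8  -1.    6.8]
fork x [ 1.    -0.007 -0.   ] fork -z [-0.     0.006 -1.   ]
force in pin frame [-0.3  0.6 -1.6]
```

Clear of the guide at (550,9,44.5). Rising, then levelling and travelling back to the rest.

Call:
move_arm([
  [10, [-0.08, -0.24, 0.3], [0, 0, 0]],
  [10, [-0.08, -0.24, 0.8], [0, 0, 0]],
  [10, [-0.08, -0.24, 0.9], [0, 0, 0]],
  [10, [-0.08, -0.24, 0.9], [0, 0, 0]],
  [10, [-0.08, -0.24, 0.9], [0, 0, 0]],
  [10, [-0.08, -0.24, 0.9], [0, 0, 0]],
  [10, [-0.08, -0.24, 0.9], [0, 0, 0]],
  [10, [-0.08, -0.24, 0.8], [0, 0, 0]],
  [10, [-0.068, -0.47, 0], [-0.884, 0.311, 0]],
  [10, [-0.068, -0.47, 0], [-0.884, 0.311, 0]],
  [10, [-0.068, -0.47, 0], [-0.884, 0.311, 0]],
  [10, [-0.068, -0.47, 0], [-0.884, 0.311, 0]],
  [10, [-0.068, -0.47, 0], [-0.884, 0.311, 0]],
  [10, [-0.068, -0.47, 0], [-0.884, 0.311, 0]],
  [10, [-0.068, -0.47, 0], [-0.884, 0.311, 0]],
  [10, [-0.068, -0.47, 0], [-0.884, 0.311, 0]],
  [10, [0, 0, 0], [0, 0, 0]],
])

```text
time_s: 14.23
ee_pos: [521.5, -131.5, 206.3]
ee_rot: [-179.7, 0.1, 70.4]
force: [0.2, 1.4, -1.4]
gripper_width: 15.4
gripper_force: 45.0
```

Call:
move_arm([
  [10, [-0.068, -0.47, 0], [0, 0, -0.951]],
  [10, [-0.068, -0.47, 0], [0, 0, -0.951]],
  [10, [-0.068, -0.47, 0], [0, 0, -0.951]],
  [10, [-0.068, -0.47, 0], [0, 0, -0.951]],
  [10, [-0.068, -0.47, 0], [0, 0, -0.951]],
  [10, [-0.068, -0.47, 0], [0, 0, -0.951]],
  [10, [-0.068, -0.47, 0], [0, 0, -0.951]],
  [10, [-0.068, -0.47, 0], [0, 0, -0.951]],
  [10, [-0.068, -0.47, 0], [0, 0, -0.951]],
  [10, [-0.068, -0.47, 0], [0, 0, -0.951]],
  [10, [-0.068, -0.47, 0], [0, 0, -0.951]],
  [10, [-0.068, -0.47, 0], [0, 0, -0.951]],
  [10, [-0.068, -0.47, 0], [0, 0, -0.951]],
  [10, [-0.068, -0.47, 0], [0, 0, -0.951]],
  [10, [-0.068, -0.47, 0], [0, 0, -0.951]],
  [10, [-0.068, -0.47, 0], [0, 0, -0.951]],
  [10, [-0.068, -0.47, 0], [0, 0, -0.951]],
  [10, [-0.068, -0.47, 0], [0, 0, -0.951]],
  [10, [-0.068, -0.47, 0], [0, 0, -0.951]],
  [10, [0, 0, 0], [0, 0, 0]],
])

```text
time_s: 15.9
ee_pos: [488.4, -356.6, 205.5]
ee_rot: [-179.7, -0.0, -2.1]
force: [-0.6, -0.5, -1.6]
gripper_width: 15.5
gripper_force: 45.0
```

Run:
```python
from h import *
def br(im):
    hsv=cv2.cvtColor(im,cv2.COLOR_BGR2HSV); m=cv2.inRange(hsv,(15,90,90),(30,255,255))
    k=np.zeros_like(m);k[175:225,195:243]=1; m=m*k; y,x=np.nonzero(m); return x.mean().round(2),y.mean().round(2),len(x)
tn=grab_frame("top"); cv2.imwrite("pics/t10.png",tn)
for n in("t7","t8","t9","t10"): print(n,br(cv2.imread(f"pics/{n}.png")))
s=state(); print(s['ee_pos'],s['ee_rot'],s['gripper_width'],s['time_s'])
```

```text
t7 (np.float64(222.85), np.float64(198.01), 115)
t8 (np.float64(216.16), np.float64(195.05), 102)
t9 (np.float64(216.45), np.float64(195.55), 104)
t10 (np.float64(216.58), np.float64(195.36), 105)
[ 488.47977553 -355.35548057  205.47941575] [-1.79593852e+02 -2.96586026e-02 -1.97254871e+00] 15.596626034806189 15.95
```

The clip has stayed put: brass centroid (216.5,195.4), about 20 mm up-slope of where it was. Lowering the tool to the rest.

Call:
move_arm([
  [10, [0, -0.02, -0.8], [0, 0, 0]],
  [10, [0, 0, -0.9], [0, 0, 0]],
  [10, [0, 0, -0.9], [0, 0, 0]],
  [10, [0, 0, -0.9], [0, 0, 0]],
  [10, [0, 0, -0.9], [0, 0, 0]],
  [10, [0, 0, -0.9], [0, 0, 0]],
  [10, [0, 0, -0.5], [0, 0, 0]],
  [10, [0, 0, 0], [0, 0, 0]],
  [10, [0, 0, 0], [0, 0, 0]],
])

```text
time_s: 16.7
ee_pos: [488.8, -354.6, 60.2]
ee_rot: [-179.6, 0.0, -1.9]
force: [-0.4, 0.9, -1.1]
gripper_width: 15.8
gripper_force: 45.0
```

Run:
```python
from h import *
for i in range(3):
    s=state(); print(s['ee_pos'],s['ee_rot'],s['force']); im=grab_frame("wrist")
```

```text
[ 488.80596889 -354.62434632   60.20660525] [-1.79590405e+02  4.51401266e-02 -1.87871688e+00] [-0.36236933  0.87851576 -1.08511191]
[ 489.47316057 -355.29851882   61.22625034] [-1.79682311e+02 -6.54333598e-02 -1.89162228e+00] [ 0.19858882 -0.19824598 -1.00909927]
[ 489.78341085 -355.72302121   61.74041498] [-1.79734243e+02 -1.23204839e-01 -1.90835175e+00] [-0.45115984  0.36980062 -1.49002069]
```

Call:
move_arm([
  [10, [-0.04, -0.06, 0], [0, 0, 0]],
  [10, [0, 0, -0.4], [0, 0, 0]],
  [10, [0, 0, -0.4], [0, 0, 0]],
  [10, [0, 0, -0.3], [0, 0, 0]],
  [10, [0, 0, -0.2], [0, 0, 0]],
  [10, [0, 0, -0.1], [0, 0, 0]],
  [10, [0, 0, -0.06], [0, 0, 0]],
  [10, [0, 0, 0], [0, 0, 0]],
])

```text
time_s: 17.52
ee_pos: [487.8, -357.0, 23.6]
ee_rot: [-179.7, 0.0, -1.9]
force: [-0.2, 0.5, -2.0]
gripper_width: 15.7
gripper_force: 45.0
```

Call:
move_arm([
  [10, [0, 0, -0.03], [0, 0, 0]],
  [10, [0, 0, 0], [0, 0, 0]],
  [18, [0, 0, 0], [0, 0, 0]],
  [22, [0, 0, 0], [0, 0, 0]],
  [30, [0, 0, 0], [0, 0, 0]],
  [40, [0, 0, 0], [0, 0, 0]],
  [50, [0, 0, 0], [0, 0, 0]],
  [50, [0, 0, 0], [0, 0, 0]],
])

```text
time_s: 18.18
ee_pos: [488.0, -357.1, 23.2]
ee_rot: [-179.7, -0.0, -1.9]
force: [0.7, 0.1, -0.9]
gripper_width: 45.9
gripper_force: 0.0
```

Call:
move_arm([
  [50, [0, 0, 0.3], [0, 0, 0]],
  [50, [0, 0, 0.6], [0, 0, 0]],
  [50, [0, 0, 1], [0, 0, 0]],
  [50, [0, 0, 1], [0, 0, 0]],
  [50, [0, 0, 1], [0, 0, 0]],
  [50, [0, 0, 1], [0, 0, 0]],
  [50, [0, 0, 1], [0, 0, 0]],
  [50, [0, 0, 1], [0, 0, 0]],
  [50, [0, 0, 0.8], [0, 0, 0]],
  [50, [0, 0, 0], [0, 0, 0]],
  [50, [0, 0, 0], [0, 0, 0]],
])

```text
time_s: 19.1
ee_pos: [488.3, -357.3, 217.1]
ee_rot: [-179.8, -0.1, -1.9]
force: [-0.4, -0.5, -0.2]
gripper_width: 49.5
gripper_force: 0.0
```

Run:
```python
from h import *
s=state(); print(s['time_s'],s['ee_pos'],s['force'])
w=cam("wrist"); im=grab_frame("wrist"); cv2.imwrite("pics/w11.png",im)
def hb(im,w):
    m=cv2.inRange(cv2.cvtColor(im,cv2.COLOR_BGR2HSV),(45,120,60),(80,255,255))
    c=max(cv2.findContours(m,0,2)[0],key=cv2.contourArea); r=cv2.minAreaRect(c)
    P=[onz(w,p,50)[:2] for p in cv2.boxPoints(r)]; print(r,np.round(P,1),np.mean(P,0).round(1))
hb(im,w)
# fixed cameras: before/after
for n in("top","scene"):
    a=cv2.imread(f"pics/{n}0.png"); b=grab_frame(n); cv2.imwrite(f"pics/{n}11.png",b)
    for i in(a,b):
        m=cv2.inRange(cv2.cvtColor(i,cv2.COLOR_BGR2HSV),(45,120,60),(80,255,255)); m[:,:340]=0;m[:,420:]=0
        y,x=np.nonzero(m); print(n,x.mean(),y.mean(),len(x),x.min(),x.max(),y.min(),y.max())
```

```text
19.1 [ 488.2577856  -357.34299034  217.07577108] [-0.43907636 -0.4870573  -0.16993855]
((280.0, 191.0), (90.0, 16.0), 90.0) [[ 530.8 -350.3]
 [ 530.3 -365.2]
 [ 441.6 -362.7]
 [ 442.1 -346.7]] [ 486.2 -356.2]
top 383.54545454545456 232.8595041322314 121 381 386 220 248<stdin>:14: RuntimeWarning: Mean of empty slice.
  ret = ret.dtype.type(ret / rcount)
Traceback (most recent call last):
ValueError: zero-size array to reduction operation minimum which has no identity
```

The fork is back in its saddles: handle centre (486.2,-356.2), yaw unchanged. I'll fly over the stand for a last check on the clip.

Call:
move_arm([
  [50, [0.144, 0.834, 0.086], [0, 0, 0.89]],
  [50, [0.144, 0.834, 0.086], [0, 0, 0.89]],
  [50, [0.144, 0.834, 0.086], [0, 0, 0.89]],
  [50, [0.144, 0.834, 0.086], [0, 0, 0.89]],
  [50, [0.144, 0.834, 0.086], [0, 0, 0.89]],
  [50, [0.144, 0.834, 0.086], [0, 0, 0.89]],
  [50, [0.144, 0.834, 0.086], [0, 0, 0.89]],
  [50, [0.144, 0.834, 0.086], [0, 0, 0.89]],
  [50, [0.144, 0.834, 0.086], [0, 0, 0.89]],
  [50, [0.144, 0.834, 0.086], [0, 0, 0.89]],
  [50, [0.144, 0.834, 0.086], [0, 0, 0.89]],
  [50, [0.144, 0.834, 0.086], [0, 0, 0.89]],
  [50, [0.144, 0.834, 0.086], [0, 0, 0.89]],
  [50, [0.144, 0.834, 0.086], [0, 0, 0.89]],
  [50, [0.144, 0.834, 0.086], [0, 0, 0.89]],
  [50, [0.144, 0.834, 0.086], [0, 0, 0.89]],
  [50, [0.144, 0.834, 0.086], [0, 0, 0.89]],
  [50, [0.144, 0.834, 0.086], [0, 0, 0.89]],
  [50, [0.144, 0.834, 0.086], [0, 0, 0.89]],
  [50, [0.144, 0.834, 0.086], [0, 0, 0.89]],
])

```text
time_s: 20.87
ee_pos: [559.1, 60.9, 256.8]
ee_rot: [-179.5, 0.1, 69.4]
force: [-0.2, -0.7, -0.2]
gripper_width: 50.1
gripper_force: 0.0
```

Call:
move_arm([
  [50, [0, 0, 0], [0, 0, 0]],
  [50, [0, 0, 0], [0, 0, 0]],
  [50, [0, 0, 0], [0, 0, 0]],
])

```text
time_s: 21.12
ee_pos: [559.3, 59.3, 257.4]
ee_rot: [-179.6, 0.1, 69.2]
force: [-0.4, -0.4, -0.6]
gripper_width: 49.9
gripper_force: 0.0
```

Run:
```python
from p import *
s=state(); print(s['time_s'],s['ee_pos'],s['ee_rot'])
w=cam("wrist"); im=grab_frame("wrist"); cv2.imwrite("pics/w12.png",im)
hsv=cv2.cvtColor(im,cv2.COLOR_BGR2HSV)
red=cv2.inRange(hsv,(0,150,60),(8,255,255))|cv2.inRange(hsv,(172,150,60),(180,255,255))
br=cv2.inRange(hsv,(14,100,80),(32,255,255))
gp=proj(w,FOOT+RP@np.array([-54,0,20.])); cp=proj(w,FOOT+RP@np.array([-16,0,8.])); print("pred gate",gp,"clip back",cp)
def onp(uv,z):
    o,d=ray(w,uv); o=RP.T@(o-FOOT); d=RP.T@d; return (o+d*(z-o[2])/d[2]).round(1)
for m,pt,n in((red,gp,"gate"),(br,cp,"clip")):
    k=np.zeros_like(m); cv2.circle(k,(int(pt[0]),int(pt[1])),70,255,-1); m=m&k
    c=max(cv2.findContours(m,0,2)[0],key=cv2.contourArea); x,y,ww,h=cv2.boundingRect(c); print(n,x,y,ww,h,cv2.contourArea(c))
    f=np.zeros_like(m); cv2.drawContours(f,[c],-1,255,-1)
    z=20 if n=="gate" else 10
    for u in range(x+3,x+ww,max(ww//8,1)):
        v=np.nonzero(f[:,u]&m[:,u])[0]; print(u,v.min(),v.max(),"top",onp((u,v.min()-.5),z),"bot",onp((u,v.max()+.5),z))
```

```text
21.1167 [559.25748319  59.31970947 257.36835447] [-1.79561523e+02  1.04873619e-01  6.92066178e+01]
pred gate [289.38351523 156.91935134] clip back [288.71170947 108.01904585]
gate 255 154 72 11 506.0
258 156 158 top [-51.8  25.8  20. ] bot [-54.9  26.   20. ]
267 156 164 top [-52.   18.4  20. ] bot [-61.4  18.9  20. ]
276 155 164 top [-51.2  11.   20. ] bot [-61.6  11.3  20. ]
285 154 163 top [-50.4   3.6  20. ] bot [-60.8   3.7  20. ]
294 154 163 top [-50.6  -3.8  20. ] bot [-61.   -3.8  20. ]
303 154 162 top [-50.8 -11.2  20. ] bot [-60.2 -11.4  20. ]
312 154 162 top [-51.1 -18.6  20. ] bot [-60.4 -18.9  20. ]
321 154 156 top [-51.3 -25.9  20. ] bot [-54.3 -26.1  20. ]
clip 261 67 57 61 1107.5
264 69 122 top [16.6 17.3 10. ] bot [-27.   19.7  10. ]
271 72 121 top [14.3 12.4 10. ] bot [-26.3  14.1  10. ]
278 113 121 top [-18.5   8.4  10. ] bot [-26.5   8.6  10. ]
285 116 121 top [-21.3   3.   10. ] bot [-26.6   3.1  10. ]
292 116 127 top [-21.4  -2.5  10. ] bot [-32.3  -2.5  10. ]
299 114 121 top [-19.8  -7.9  10. ] bot [-26.9  -8.   10. ]
306 71 120 top [ 14.4 -12.4  10. ] bot [-26.2 -13.5  10. ]
313 68 120 top [ 16.4 -17.3  10. ] bot [-26.4 -19.1  10. ]
```

```bash
python3 -c "
from workcell import *
print(job_done(), state()['time_s'])"
```

```text
the job is handed in; nothing more can be done
the job is handed in; nothing more can be done
```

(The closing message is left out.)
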